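# Catch padlocks from the gravity chute and put them on the scale

### The job

Pick up the scoop pan by its slanted grip, hold it level under the mouth of the padlock chute and push up the chute's lift gate with the pan's rim so that all three padlocks slide into the pan in your hand. Then lower it so that the gate drops shut, and set the pan with the padlocks upright in the middle of the scale's platform and let go. Do not touch the chute or gate with the gripper, do not drop a padlock on the bench, and leave the other things on the bench where they are.

Things in the scene. Friction and masses are not known exactly. Their poses are not given: they have to be found in the camera images.
- pan: Open aluminium scoop pan, 150 long (x), 140 wide (y), 60 high, walls and floor 4 mm, 0.2 kg; origin: centre of its underside, z up. A flat black grip (46 wide along y, 10 thick) rises from the middle of its -x wall, leaning outward 35 degrees from upright: up along it is (-0.573, 0, 0.820) in the pan's frame; it ends at (-122, 0, 118) mm.
- pan_grip (a point): Middle of the pan's slanted grip where the fingers should close, at (-107.5, 0, 97) mm in the pan's frame; axes as the pan's.
- chute: Fixed gravity chute on a steel stand: open trough 62 wide inside, 240 long, walls 40 high, falling at 32 degrees towards its -x (roughly to the robot). Origin: on the bench, 30 mm in front of the lip, z up. The stand's foot begins 80 mm behind the lip (+x); below and in front of the lip is free room down to the bench.
- chute_lip (a point): Middle of the trough floor's lower edge, where the padlocks slide off, 220 mm above the bench; axes as the chute's. Below it, the pan catches well with its centre 30 mm in front (chute -x) of the lip and its grip pointing to the chute's -x.
- gate (a joint): Height by which the chute's lift gate is raised (m): 0 shut, 0.06 top stop. A steel blade that stands across the lip and slides straight up and falls back by its own weight (0.14 kg). The padlocks pass under it from about 0.033 upwards.
- gate_feet (a point): Midway between the gate's two feet, at the height of their undersides: 38 mm in front of the lip, 145 mm above the bench when shut; rises with the gate. The feet are flat bars, 20 deep, one each side, from 48 to 100 mm left and right of this point; the pan's side walls lift them from below.
- padlock0: Brass padlock with steel shackle, 65 long (x, shackle at +x), 42 wide, 24 thick, about 70 g; origin in the middle of its underside. Lies nearest the gate.
- padlock1: The same; the second in the trough.
- padlock2: The same; the last in the trough.
- scale: Fixed low counter scale: steel platform 180 (its x) by 170 (y), top 50 mm above the bench; a lower read-out, 28 high, lies beyond it on its +x side. Origin: on the bench under the platform's centre.
- scale_top (a point): Centre of the top of the scale's platform.
- jar: Bystander: glass jar, 68 across, 100 high; origin at the centre of its underside.
- carton: Bystander: cardboard carton 100 x 70 x 55; origin at the centre of its underside.
- wrench: Bystander: steel wrench, 170 long, lying flat.
- doorknob: Bystander: brass door knob standing on its rose, 60 across, 64 high.
Things that resemble listed ones, but are neither listed nor needed, are in the scene too. Leave any red look-alike of the padlock2 alone.

How it is judged:
By the outcome, as a careful person would: the job done as asked, in the order asked, and still so for the second after the job is handed in, with the robot touching nothing.
It also fails if it takes over 58 s, if anything falls off the work surface, if the arm or the gripper's body presses on something with over 40 N, if the wrist force passes 120 N, or if a joint passes its speed limit or range.

### The arm

A 6-joint arm with a two-finger parallel gripper is mounted at the origin on the work surface. World frame = base frame: x ahead of the robot, y to its left, z up, the work surface at z = 0. Lengths are in m, angles in rad, forces in N, time in s.
With the tool pointing down it reaches from about 0.225 to 0.875 m from the base axis. Payload 3.4 kg.
Tool frame: the origin (TCP) lies at the very end of the fingers, on their centre line; the grasp point (between the pads) lies 19 mm behind it (manip.tcp_to_grasp is the distance from the TCP to the grasp point, in m); z points along the fingers, y is the line along which they close (so a half turn about z gives the same grasp; the last joint's range is limited). The gripper opens to 85 mm and grips with 20 to 120 N. Pads are 22 mm wide; open, the fingers measure 114 mm over their backs; the gripper's body (76 mm by 85 mm) begins 54 mm behind the grasp point. The pads swing forward as they close: fully open they stand 13 mm farther back than shut.
Start: joints at [-1.338, 0.276, 1.505, -0, 1.361, -0.121], TCP at [0.199, -0.539, 0.231] pointing down, gripper open.
Joint ranges: [-2.89, 2.89], [-0.75, 2.08], [0.22, 2.7], [-1.18, 4.32], [0.11, 2.71], [-2.7, 2.7]. Speed limits (rad/s): [2.57, 2.57, 3.14, 3.14, 3.14, 3.14].

### API

Orientations are given as a unit quaternion [w, x, y, z].
In Python, from rig import status, get_image, job, manip gives the robot as it stands.
- The arm moves only by the tool apply_moves, never from a script. Its arguments are lists of equal length, an entry for each row: "xyz": the shift along the tool's x, y, z each as a share of 0.3 m, from -1 to 1, a list of three; "rot": the turn, a rotation vector about the tool's x, y, z each as a share of 60 degrees, from -1 to 1, a list of three; "hand": the opening, from -1 (shut) to 1 (fully open). A call has 1 to 8 rows; each row shifts and turns the commanded pose from where the row before left it, along the tool's axes as they then stand; what a row does not reach is not made up. A row lasts 1/8 s, in which the tool goes at most 62.5 mm and 10.7 degrees, less where a joint would pass 70% of its speed; a pose out of reach is approached as far as the arm can. A call with a number of a shift or a turn outside -1 to 1 is refused whole. A call with a gripper value outside its range is refused whole. The fingers move at their own pace and stop on an object; "force" is the grip in N (left out, the last holds). Time passes only in rows, so rows that do not move let the fingers close. It gives the time, the measured TCP pose, the force, the opening and the grip force at its end, in the units of the state.
- status.get_state(): the state, without advancing time (a new reading comes with each control period).
- get_image(name): name is "scene" or "top"; returns a dict with "pixels" (400x640x3 uint8, red, green, blue), "fovy" (degrees; the focal length in pixels is half the picture's height over the tangent of half this angle, whatever the lens; pixels are square), "cx", "cy" (the principal point, pixels), "origin" and "orientation" of the camera in the world. Camera axes: x right, y down, z forward; pixel columns grow to the right and rows downward; lengths in m; the calibration is good to about 2 mm. A picture is of the moment at which its call begins. There is no depth.
- job.sign_off(): hands the job in; it is judged then, once.
The state is a dict: "clock": time; "qpos": joint angles; "qd": joint speeds; "effort": joint torques, N m; "position": TCP position; "ee_rot": TCP orientation; "contact_force": force on the tool from outside, world axes, zero at the start; "moment": the same for the moment, N m; "width": finger opening in m; "gripper_force": force on a finger pad.
Only numpy, scipy, OpenCV 4.12 (cv2) and the standard library are available. Lean on these libraries where they do the work, as an engineer would, in place of code of your own. Each camera call takes 0.05 s, during which the arm holds its last target. There are 200 camera calls.

## Working session

There is one attempt and no reset: what is moved stays moved. The work goes in short steps, Python scripts to look and compute and a tool call to move; the robot and the scene stay as the last step left them, time stands still between calls to the robot, and variables do not carry over. Pictures are saved under pics/ and viewed, at most 13 in all, crops included, and the job is handed in when it is done.

Besides the shell and the picture viewer there is one more tool, called after "Request:" as name(argument=value, ...) on one line, values as JSON. apply_moves: Moves the arm, as the interface text tells. Its arguments: {"type":"object","properties":{"xyz":{"type":"array","items":{"type":"array","items":{"type":"number","minimum":-1,"maximum":1}}},"rot":{"type":"array","items":{"type":"array","items":{"type":"number","minimum":-1,"maximum":1}}},"hand":{"type":"array","items":{"type":"number"}},"force":{"type":"number"}},"required":["xyz","rot","hand"]}

```bash
ls; mkdir -p pics
python3 - <<'E'
from rig import status,get_image,job,manip
import cv2
for n in("scene","top"):
    d=get_image(n); cv2.imwrite(f"pics/{n}0.png",d["pixels"][:,:,::-1]); print(n,{k:v for k,v in d.items() if k!="pixels"})
print(status.get_state(), manip.tcp_to_grasp)
E
```

```text
pics
scene {'fovy': 56.47470004996019, 'cx': 327.914755025202, 'cy': 196.7694128351635, 'origin': array([1.49823049, 0.1102428 , 1.01985206]), 'orientation': array([-0.26519267,  0.58854343,  0.69698983, -0.31224134])}
top {'fovy': 45.173762265182084, 'cx': 315.1536404412665, 'cy': 195.10313615191353, 'origin': array([ 0.4037674 , -0.02754998,  1.69458104]), 'orientation': array([ 0.05070506, -0.6982414 ,  0.71301526, -0.03869338])}
{'clock': 0.1, 'qpos': array([-1.33799802e+00,  2.76518537e-01,  1.50600673e+00,  2.38206320e-06,
        1.36069671e+00, -1.20995654e-01]), 'qd': array([ 0.00154209, -0.00138426, -0.00252011,  0.00062238, -0.00065091,
        0.0001306 ]), 'effort': array([ 1.03810646e-03, -4.17699301e+01, -2.46405762e+01, -2.02143879e-04,
        5.85031608e-03,  1.91898005e-05]), 'position': array([ 0.19910288, -0.53892712,  0.23053367]), 'ee_rot': array([-8.13458166e-04,  9.84394204e-01,  1.75975529e-01, -4.43543586e-05]), 'contact_force': array([ 0.90619067, -0.09192106,  0.44820231]), 'moment': array([0.03445889, 0.02689526, 0.01075381]), 'gripper_force': 0.0, 'width': 0.08523985695168149} 0.0187
```

View pics/scene0.png

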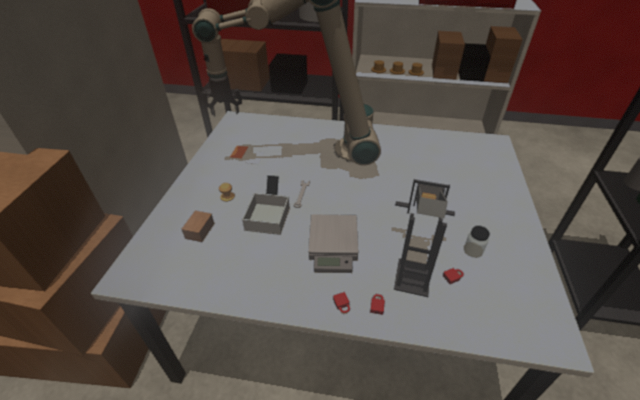

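View pics/top0.png

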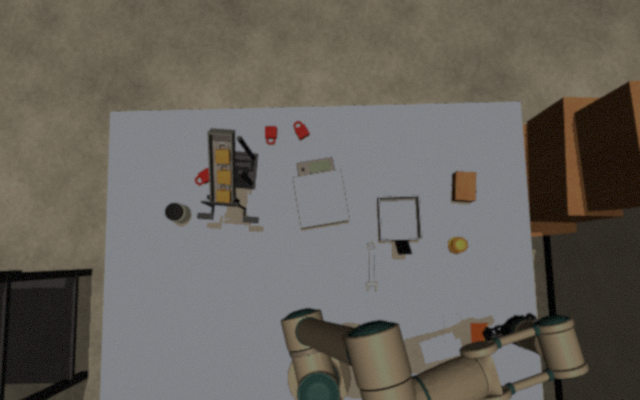

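The top view shows the pan at (399,219) with its black grip toward the robot at (402,247), the scale at (321,198), and the chute at (222,170) with gate feet around (205–255,217). The red padlocks at (271,134), (301,130) and (203,176) are look-alikes. There is only one pan and one chute. I'll take close crops next.

Run:
```python
import cv2
t=cv2.imread("pics/top0.png");s=cv2.imread("pics/scene0.png")
def crop(im,x,y,w,h,k,n):
    c=cv2.resize(im[y:y+h,x:x+w],None,fx=k,fy=k,interpolation=cv2.INTER_CUBIC);c=cv2.convertScaleAbs(c,alpha=1.3)
    for i in range(0,w,10):
        cv2.line(c,(i*k,0),(i*k,6 if i%50 else 14),(0,255,0),1)
        if i%20==0: cv2.putText(c,str(x+i),(i*k,24),0,.35,(0,255,0))
    for i in range(0,h,10):
        cv2.line(c,(0,i*k),(6,i*k),(0,255,0),1)
        if i%20==0: cv2.putText(c,str(y+i),(8,i*k+4),0,.35,(0,255,0))
    cv2.imwrite(n,c)
crop(t,290,150,140,115,5,"pics/c_pan.png")
crop(t,185,120,90,115,5,"pics/c_chute.png")
crop(s,380,170,90,120,5,"pics/c_chute_s.png")
```

```text
(no output)
```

View pics/c_pan.png

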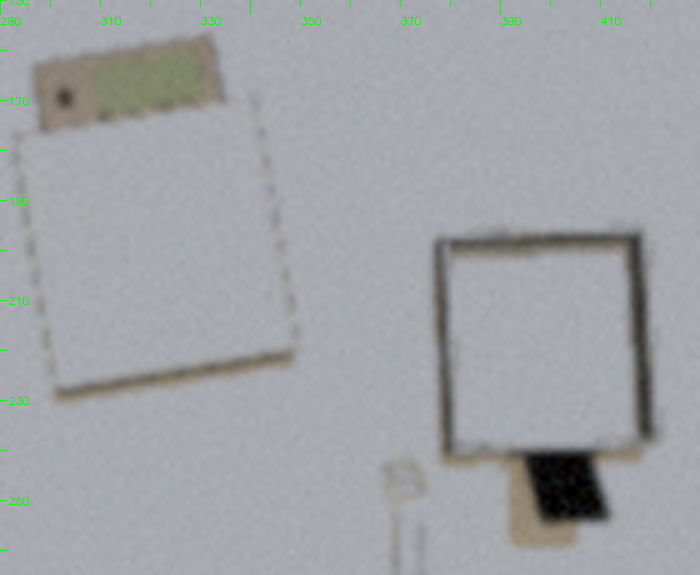

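View pics/c_chute.png

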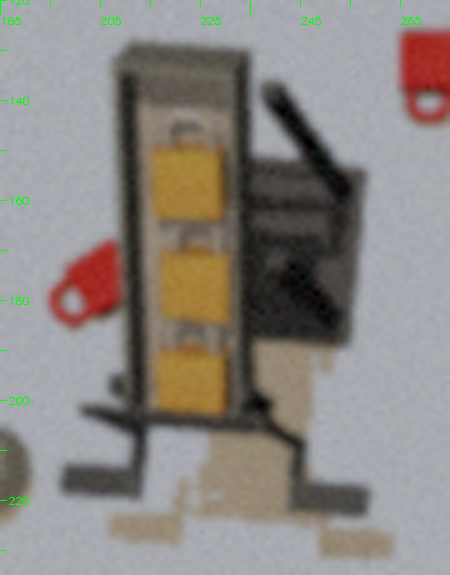

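View pics/c_chute_s.png

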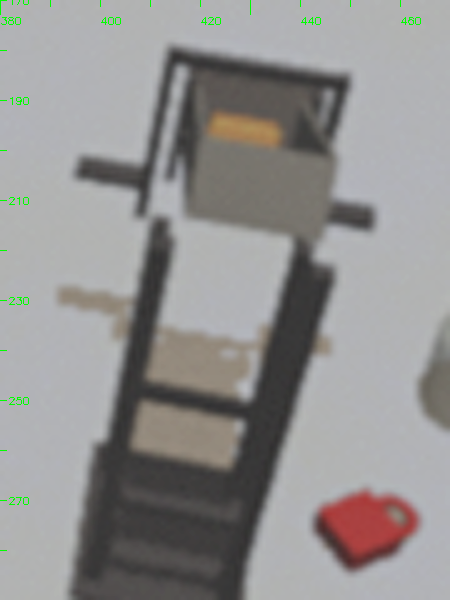

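The crops show the following:
- **Pan:** rim spans about (377–420, 197–241), and the grip's tip corners are at (398.5,254) and (411.5,253.7).
- **Scale:** platform corners are at (293,176.5), (340.5,168.5), (348.5,220.5) and (301,228).
- **Gate feet:** the left foot is at (197.5–212.5, 213–219) and the right foot at (243–258.5, 217–223).
- **Padlocks:** three brass ones in the trough. The red ones are decoys.

```bash
cat > h.py <<'E'
import numpy as np
from scipy.spatial.transform import Rotation as R
from scipy.optimize import least_squares
C={"scene":(56.47470004996019,327.914755025202,196.7694128351635,[1.49823049,0.1102428,1.01985206],[-0.26519267,0.58854343,0.69698983,-0.31224134]),
"top":(45.173762265182084,315.1536404412665,195.10313615191353,[0.4037674,-0.02754998,1.69458104],[0.05070506,-0.6982414,0.71301526,-0.03869338])}
def Q(q): return R.from_quat(np.roll(q,-1))
def proj(cam,p):
    f,cx,cy,o,q=C[cam]; f=200/np.tan(np.radians(f/2))
    c=Q(q).inv().apply(np.atleast_2d(p)-np.array(o)); return c[:,:2]/c[:,2:]*f+[cx,cy]
def place(s,p): return R.from_euler('z',s[2]).apply(np.atleast_2d(p))+[s[0],s[1],0]
def fit(obs,s0):
    def r(s):
        e=[]
        for cam,p,(u,v) in obs:
            d=(proj(cam,place(s,p))[0]-[u if u is not None else 0,v if v is not None else 0])
            e+=[d[0] if u is not None else 0, d[1] if v is not None else 0]
        return np.array(e)
    o=least_squares(r,s0,loss='soft_l1'); return o.x,r(o.x).reshape(-1,2)
def toolpose(p,Rm): pass
E
python3 - <<'E'
from h import *
import cv2
np.set_printoptions(precision=3,suppress=True)
t="top";s="scene"
pan,e=fit([(t,(-.126,.023,.115),(398.5,254.2)),(t,(-.126,-.023,.115),(411.5,253.7)),
 (t,(.075,.07,0),(377,197.5)),(t,(.075,-.066,.06),(418,197)),(t,(-.07,-.066,.06),(420,238)),(t,(-.075,.07,0),(379,241))],[.35,-.25,0]);print("pan",pan,e.ravel())
sc,e=fit([(t,(-.09,.085,.05),(301.3,228)),(t,(-.09,-.085,.05),(348.5,220.5)),(t,(.09,.085,.05),(293,176.5)),(t,(.09,-.085,.05),(340.5,168.5))],[.4,0,0]);print("scale",sc,e.ravel())
F=[((.002,.1,.15),(197.5,213.2)),((-.018,.1,.15),(197.5,218.8)),((.002,-.1,.15),(258.5,217.3)),((-.018,-.1,.15),(258.5,223)),
((.002,.048,.15),(212.5,213.5)),((.002,-.048,.15),(243,217)),((-.018,.048,.15),(212.8,219.3)),((-.018,-.048,.15),(243.5,222.3)),((.212,0,.381),(221.3,None)),((.009,0,.254),(223.5,None))]
ch,e=fit([(t,*f) for f in F]+[(s,(-.008,.1,.15),(454,213)),(s,(-.008,-.1,.15),(395.5,203))],[.35,.3,0]);print("chute",ch,e.ravel())
np.savez("poses.npz",pan=pan,sc=sc,ch=ch)
def draw(im,cam,s,P,segs,k,x,y):
    for a,b in segs:
        q=(proj(cam,place(s,[P[a],P[b]]))-[x,y]+.5)*k
        cv2.line(im,tuple(int(v) for v in q[0]),tuple(int(v) for v in q[1]),(0,0,255),1,cv2.LINE_AA)
box=lambda a,b,z0,z1:[(x,y,z) for z in(z0,z1) for x,y in((-a,-b),(a,-b),(a,b),(-a,b))]
bs=[(i,(i+1)%4) for i in range(4)]+[(4+i,4+(i+1)%4) for i in range(4)]+[(i,i+4) for i in range(4)]
gp=[(-.126,.023,.115),(-.126,-.023,.115),(-.118,.023,.121),(-.118,-.023,.121),(-.081,.023,.06),(-.081,-.023,.06)];gs=[(0,1),(2,3),(0,4),(1,5)]
ft=[(a,b,.15) for a,b in((.002,.1),(-.018,.1),(-.018,.048),(.002,.048),(.002,-.1),(-.018,-.1),(-.018,-.048),(.002,-.048))]+[(.03,.031,.22),(.03,-.031,.22),(.2335,-.031,.347),(.2335,.031,.347)]
fs=[(0,1),(1,2),(2,3),(3,0),(4,5),(5,6),(6,7),(7,4),(8,9),(9,10),(10,11),(11,8)]
out=[]
for cam,x,y,w,h in((t,285,150,145,115),(t,185,120,90,115),(s,235,170,130,110),(s,380,170,90,120)):
    k=3; im=cv2.imread(f"pics/{cam}0.png")[y:y+h,x:x+w]; im=cv2.convertScaleAbs(cv2.resize(im,None,fx=k,fy=k,interpolation=cv2.INTER_CUBIC),alpha=1.3)
    draw(im,cam,pan,box(.075,.07,0,.06),bs,k,x,y);draw(im,cam,pan,gp,gs,k,x,y)
    draw(im,cam,sc,box(.09,.085,0.05,.05),bs,k,x,y);draw(im,cam,ch,ft,fs,k,x,y)
    out.append(cv2.copyMakeBorder(im,0,360-im.shape[0],0,(435 if w>100 else 270)-im.shape[1],0))
g=np.vstack([np.hstack(out[:2]),np.hstack(out[2:])]);cv2.imwrite("pics/ov.png",cv2.resize(g[:,:705],(587,600),interpolation=cv2.INTER_AREA))
E
```

```text
pan [ 0.529 -0.289  0.003] [-0.958  0.625  0.229  0.8   -0.196  0.557  0.611 -2.034  0.754 -0.444
 -0.53  -0.444]
scale [ 0.602 -0.021  0.137] [-0.86  -0.099  1.005 -0.437 -0.484  0.125  0.408  0.404]
chute [ 0.54   0.279 -0.107] [ 0.303 -0.936 -0.421 -0.395  0.6    0.221 -0.028  0.693  1.196  0.127
  0.119 -0.85   0.197  0.476 -1.034  0.014 -0.966  0.    -1.645  0.
 -0.174  0.103 -1.216 -0.88 ]
```

View pics/ov.png

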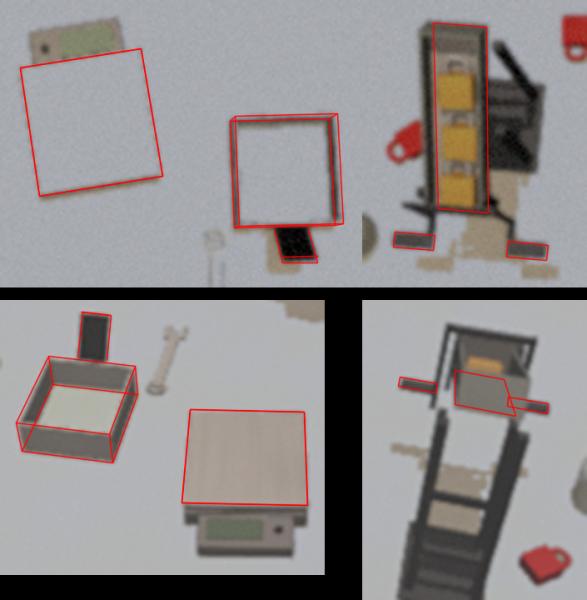

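The overlay fits well everywhere, to about 1 px. Poses (x, y, yaw) are pan (0.529, -0.289, 0.003), scale (0.602, -0.021, 0.137) and chute (0.540, 0.279, -0.107). Next I'll plan the approach along the grip.

```bash
cat >> h.py <<'E'
from rig import status
Z=np.load("poses.npz") if __import__("os").path.exists("poses.npz") else None
def Rt(yaw):  # tool orientation for holding a level pan with this yaw
    n=np.array([.82,0,.573]);z=np.array([.573,0,-.82]);y=n/np.linalg.norm(n);z/=np.linalg.norm(z)
    return R.from_euler('z',yaw)*R.from_matrix(np.column_stack([np.cross(y,z),y,z]))
def tcp(s,z=0,back=0): # TCP for pan at pose s=(x,y,yaw), underside at z
    r=Rt(s[2]); return place(s,(-.1075,0,.097+z))[0]+r.apply([0,0,.0187-back]),r
def plan(p,r,step=.05,ang=9.5,via=None,p0=None,r0=None):
    if p0 is None:
        st=status.get_state(); p0,r0=st["position"],Q(st["ee_rot"]); print("from",p0.round(4),"t",st["clock"])
    d=(r0.inv()*r).as_rotvec(); n=int(np.ceil(max(np.linalg.norm(p-p0)/step,np.degrees(np.linalg.norm(d))/ang,1)))
    dr=R.from_rotvec(d/n); rr=r0
    print("n",n,"rot",(d/n/np.radians(60)).round(4))
    L=[]
    for i in range(n):
        L.append([round(float(v),3) for v in rr.inv().apply((p-p0)/n)/.3]); rr=rr*dr
    for i in range(0,n,8): print(L[i:i+8])
    return p,r
E
python3 - <<'E'
from h import *
p,r=tcp(Z["pan"],0,.09); print(p)
plan(p,r); print(tcp(Z["pan"])[0])
E
```

```text
[ 0.38111077 -0.28966378  0.1554447 ]
from [ 0.1991 -0.5389  0.2305] t 0.1
n 9 rot [-0.0565  0.0393 -0.1252]
[[0.095, -0.063, 0.028], [0.102, -0.052, 0.029], [0.106, -0.04, 0.03], [0.11, -0.028, 0.033], [0.111, -0.015, 0.036], [0.111, -0.003, 0.04], [0.108, 0.009, 0.045], [0.105, 0.02, 0.05]]
[[0.099, 0.03, 0.056]]
[ 0.43266177 -0.2895136   0.08167159]
```

Request:
apply_moves(xyz=[[0.095, -0.063, 0.02], [0.102, -0.052, 0.02], [0.106, -0.04, 0.02], [0.11, -0.028, 0.03], [0.111, -0.015, 0.035], [0.111, -0.003, 0.04], [0.108, 0.009, 0.045], [0.105, 0.02, 0.05]], rot=[[-0.0565, 0.0393, -0.1252], [-0.0565, 0.0393, -0.1252], [-0.0565, 0.0393, -0.1252], [-0.0565, 0.0393, -0.1252], [-0.0565, 0.0393, -0.1252], [-0.0565, 0.0393, -0.1252], [-0.0565, 0.0393, -0.1252], [-0.0565, 0.0393, -0.1252]], hand=[1, 1, 1, 1, 1, 1, 1, 1])

```text
clock: 1.1
position: [0.3607, -0.3161, 0.1727]
ee_rot: [0.193, 0.725, 0.633, 0.192]
contact_force: [-0.4, -0.7, -0.6]
width: 0.0857
gripper_force: 0.0
```

Request:
apply_moves(xyz=[[0.099, 0.03, 0.056], [0, 0, 0], [0, 0, 0]], rot=[[-0.0565, 0.0393, -0.1252], [0, 0, 0], [0, 0, 0]], hand=[1, 1, 1])

```text
clock: 1.48
position: [0.3805, -0.2912, 0.1649]
ee_rot: [0.213, 0.674, 0.675, 0.211]
contact_force: [0.2, -1.3, -0.8]
width: 0.0854
gripper_force: 0.0
```

Run:
```python
from h import *
plan(*tcp(Z["pan"],0,.09)); print(status.get_state()["qpos"])
plan(*tcp(Z["pan"]))
```

```text
from [ 0.3805 -0.2912  0.1649] t 1.475
n 1 rot [-0.0003  0.0033 -0.0005]
[[0.005, -0.016, 0.027]]
[-1.24395494  0.04879209  2.16894151  0.78466375  0.87343667 -1.74972539]
from [ 0.3805 -0.2912  0.1649] t 1.475
n 2 rot [-0.0002  0.0016 -0.0003]
[[0.003, -0.008, 0.164], [0.003, -0.008, 0.164]]
```

Request:
apply_moves(xyz=[[0.003, -0.016, 0.1], [0.003, 0, 0.1], [0, 0, 0.08], [0, 0, 0.048], [0, 0, 0]], rot=[[0, 0.0033, 0], [0, 0, 0], [0, 0, 0], [0, 0, 0], [0, 0, 0]], hand=[1, 1, 1, 1, 1])

```text
clock: 2.1
position: [0.4334, -0.2889, 0.0809]
ee_rot: [0.211, 0.673, 0.676, 0.213]
contact_force: [0.3, 0.5, -0.4]
width: 0.0851
gripper_force: 0.0
```

Run:
```python
from h import *
import cv2
from rig import get_image
plan(*tcp(Z["pan"])); print(status.get_state()["contact_force"])
o=[]
for n,x,y,w,h in(("top",370,180,70,100),("scene",225,120,100,100)):
    im=get_image(n)["pixels"][y:y+h,x:x+w,::-1]; o.append(cv2.convertScaleAbs(cv2.resize(im,None,fx=4,fy=4,interpolation=cv2.INTER_CUBIC),alpha=1.4))
cv2.imwrite("pics/grasp.png",np.hstack(o))
```

```text
from [ 0.4334 -0.2889  0.0809] t 2.1
n 1 rot [-0.0001 -0.0017 -0.0001]
[[-0.002, -0.001, -0.004]]
[ 0.27416981  0.47246071 -0.39636375]
```

View pics/grasp.png

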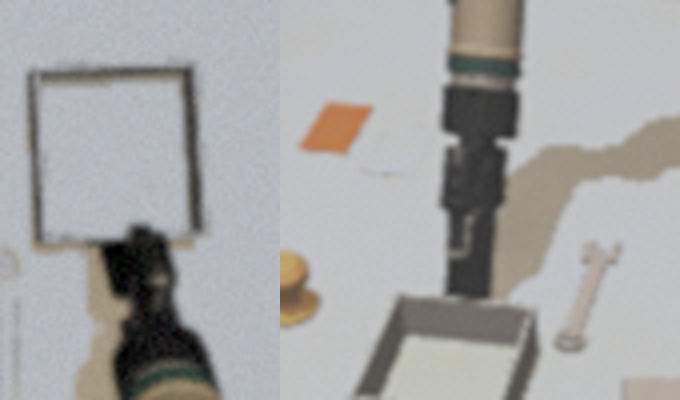

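The gripper straddles the grip (crop 140,260; crop 470,270) and the pan hasn't moved. I'll close now and lift a little.

Request:
apply_moves(xyz=[[0, 0, 0], [0, 0, 0], [0, 0, 0], [0, 0, 0], [0, 0, 0], [0, 0, 0]], rot=[[0, 0, 0], [0, 0, 0], [0, 0, 0], [0, 0, 0], [0, 0, 0], [0, 0, 0]], hand=[-1, -1, -1, -1, -1, -1], force=90)

```text
clock: 2.95
position: [0.4336, -0.2878, 0.0818]
ee_rot: [0.212, 0.673, 0.676, 0.214]
contact_force: [1.1, 1.0, 5.6]
width: 0.0089
gripper_force: 87.8
```

Run:
```python
from h import *
s=status.get_state();print(s["position"],s["width"],s["gripper_force"],s["contact_force"])
r=Q(s["ee_rot"]); print("up 0.03:",r.inv().apply([0,0,.1]))
```

```text
[ 0.43364775 -0.2878067   0.08180531] 0.008918392718112424 87.84563183784485 [1.06869171 1.00525588 5.59142103]
up 0.03: [ 0.00012788  0.05743499 -0.08186089]
```

Grip closed at 88 N. I'll lift it 68 mm. Because the tool leans, the wrist sits far behind the TCP, so I'll fit the kinematics before planning the carry.

Request:
apply_moves(xyz=[[0, 0.02, -0.028], [0, 0.04, -0.057], [0, 0.04, -0.057], [0, 0.03, -0.044], [0, 0, 0]], rot=[[0, 0, 0], [0, 0, 0], [0, 0, 0], [0, 0, 0], [0, 0, 0]], hand=[-1, -1, -1, -1, -1])

```text
clock: 3.58
position: [0.4325, -0.2882, 0.1491]
ee_rot: [0.212, 0.673, 0.676, 0.212]
contact_force: [-0.2, -0.1, -2.1]
width: 0.0091
gripper_force: 87.8
```

Run:
```python
from h import *
import itertools
np.set_printoptions(precision=4,suppress=True)
s=status.get_state();print(s["position"],s["ee_rot"],s["qpos"],s["width"],s["contact_force"],s["moment"])
E0=R.from_euler
data=[([-1.33799802,.276518537,1.50600673,0,1.36069671,-.120995654],[.19910288,-.53892712,.23053367],[-8.13458166e-04,.984394204,.175975529,-4.43543586e-05]),
([-1.24395494,.04879209,2.16894151,.78466375,.87343667,-1.74972539],[.3805,-.2912,.1649],[.213,.674,.675,.211]),
(s["qpos"],s["position"],s["ee_rot"])]
best=[]
for sg in itertools.product((1,-1),repeat=3):
  for a4 in 'xyz':
    for a6 in 'xyz':
      for a5 in 'xyz':
        M=[E0('z',q[0])*E0('y',q[1]+q[2])*E0(a4,sg[0]*q[3])*E0(a5,sg[1]*q[4])*E0(a6,sg[2]*q[5]) for q,_,_ in data]
        Cs=[m.inv()*Q(d[2]) for m,d in zip(M,data)]
        best.append((max((Cs[0].inv()*c).magnitude() for c in Cs),sg,a4,a5,a6,Cs[0].as_matrix().round(2).tolist()))
best.sort(key=lambda b:b[0])
for b in best[:4]: print(b)
```

```text
[ 0.4325 -0.2882  0.1491] [0.2118 0.6728 0.6762 0.2124] [-1.1026  0.115   2.1446  0.8277  0.7683 -1.6877] 0.009090072820472327 [-0.1796 -0.0734 -2.119 ] [-0.053   0.6627 -0.0162]
(0.0007900554670847838, (1, 1, 1), 'z', 'y', 'z', [[-0.0, -1.0, -0.0], [1.0, -0.0, 0.0], [-0.0, -0.0, 1.0]])
(0.388287584148717, (-1, -1, 1), 'y', 'x', 'x', [[0.03, -0.21, 0.98], [0.21, -0.96, -0.21], [0.98, 0.21, 0.02]])
(0.4222114010942908, (-1, 1, -1), 'z', 'x', 'z', [[0.04, -0.09, 1.0], [0.09, 0.99, 0.08], [-1.0, 0.08, 0.04]])
(0.46044716894747845, (1, 1, 1), 'y', 'z', 'x', [[0.98, 0.07, 0.2], [0.2, 0.11, -0.97], [-0.1, 0.99, 0.09]])
```

```bash
cat > kin.py <<'E'
from h import *
E0=R.from_euler
C=R.from_matrix([[0,-1,0],[1,0,0],[0,0,1]])
import json,os
def ori(q): return E0('z',q[0])*E0('y',q[1]+q[2])*E0('z',q[3])*E0('y',q[4])*E0('z',q[5])*C
def fk(q,k):
    a1,b,h,L1,a3,L2,L3,e=k
    v=E0('z',q[3]).apply(E0('y',q[4]).apply([0,0,L3])+[0,e,0])+[a3,0,L2]
    return E0('z',q[0]).apply(E0('y',q[1]).apply([0,0,L1])+E0('y',q[1]+q[2]).apply(v)+[a1,b,h])
data=json.load(open("kd.json")) if os.path.exists("kd.json") else []
def kfit():
    pr=np.array([0,.03,.25,.4,0,.35,.3,0.03]);sg=np.array([.1,.2,.2,.3,.1,.3,.3,.2])
    f=lambda k:np.r_[np.concatenate([fk(q,k)-p for q,p in data])/.001,(k-pr)/sg]
    o=least_squares(f,pr);return o.x,f(o.x)[:3*len(data)]
LO=np.array([-2.89,-.75,.22,-1.18,.11,-2.7]);HI=np.array([2.89,2.08,2.7,4.32,2.71,2.7])
def ik(p,r,k,q0):
    f=lambda q:np.r_[(fk(q,k)-p)*10,(ori(q).inv()*r).as_rotvec()]
    o=least_squares(f,np.clip(q0,LO+1e-3,HI-1e-3),bounds=(LO,HI));return o.x,np.abs(o.fun).max()
E
python3 - <<'E'
import json
from rig import status
s=status.get_state()
json.dump([[[-1.33799802,.276518537,1.50600673,0,1.36069671,-.120995654],[.19910288,-.53892712,.23053367]],
[[-1.24395494,.04879209,2.16894151,.78466375,.87343667,-1.74972539],[.3805,-.2912,.1649]],
[list(s["qpos"]),list(s["position"])]],open("kd.json","w"))
from kin import *
np.set_printoptions(precision=3,suppress=True)
k,e=kfit();print(k,e)
q=s["qpos"]; ch=Z["ch"]
for name,pose in (("chute low",(*ch,.068)),("chute hi",(*ch,.13)),("scale",(*Z["sc"],.05)),("scale-90",(*Z["sc"][:2],Z["sc"][2]-.6,.06)),("mid",(.68,0,0,.1)),("mid-",(.6,0.05,-1,.1)),("mid+",(.6,0.,.6,.1))):
    B=[ik(*tcp(np.array(pose[:3]),pose[3]),k,g) for g in ([1.2,.1,2.1,-.8,.8,1.7],[0,.3,2,0,.8,0],q,[0,.3,2,2.5,.8,0])]
    for b in B: print(name,b[0],round(b[1],4))
E
```

```text
[-0.002  0.068  0.141  0.628  0.062  0.424  0.365  0.001] [-0.008  0.01   0.003  0.029 -0.045  0.011 -0.026  0.033 -0.012]
chute low [ 0.745  0.15   2.093 -0.815  0.634  1.459] 0.0
chute low [ 0.745  0.15   2.093 -0.815  0.634  1.459] 0.0
chute low [ 0.745  0.15   2.093 -0.815  0.634  1.459] 0.0
chute low [ 0.745  0.15   2.093 -0.815  0.634  1.459] 0.0
chute hi [ 0.744  0.069  1.997 -0.672  0.764  1.273] 0.0
chute hi [ 0.744  0.069  1.997 -0.672  0.764  1.273] 0.0
chute hi [ 0.744  0.069  1.997 -0.672  0.764  1.273] 0.0
chute hi [ 0.744  0.069  1.997 -0.672  0.764  1.273] 0.0
scale [-0.435  0.057  2.278  0.876  0.416 -1.317] 0.0
scale [-0.435  0.057  2.278  0.876  0.416 -1.317] 0.0
scale [-0.435  0.057  2.278  0.876  0.416 -1.317] 0.0
scale [-0.435  0.057  2.278  0.876  0.416 -1.317] 0.0
scale-90 [ 0.139  0.101  2.183 -0.807  0.466  1.263] 0.0
scale-90 [ 0.139  0.101  2.183 -0.807  0.466  1.263] 0.0
scale-90 [ 0.139  0.101  2.183 -0.807  0.466  1.263] 0.0
scale-90 [ 0.139  0.101  2.183 -0.807  0.466  1.263] 0.0
mid [-0.187  0.081  2.078  0.279  0.395 -0.412] 0.0
mid [-0.187  0.081  2.078  0.279  0.395 -0.412] 0.0
mid [-0.187  0.081  2.078  0.279  0.395 -0.412] 0.0
mid [-0.187  0.081  2.078  0.279  0.395 -0.412] 0.0
mid- [ 0.486  0.305  1.768 -0.688  1.118  1.812] 0.0
mid- [ 0.486  0.305  1.768 -0.688  1.118  1.812] 0.0
mid- [ 0.486  0.305  1.768 -0.688  1.118  1.812] 0.0
mid- [ 0.486  0.305  1.768 -0.688  1.118  1.812] 0.0
mid+ [-0.64   0.102  2.054  0.751  0.918 -1.69 ] 0.0
mid+ [-0.64   0.102  2.054  0.751  0.918 -1.69 ] 0.0
mid+ [-0.64   0.102  2.054  0.751  0.918 -1.69 ] 0.0
mid+ [-0.64   0.102  2.054  0.751  0.918 -1.69 ] 0.0
```

```bash
cat >> kin.py <<'E'
def carry(wps,n,q):
    """wps: pan poses (x,y,yaw,z); n rows per leg; prints rows, joint extremes"""
    k,_=kfit(); st=status.get_state(); p0,r0=st["position"],Q(st["ee_rot"]); L=[];J=[q]
    for (a,b,m) in zip(wps[:-1],wps[1:],n):
        for i in range(1,m+1):
            w=np.array(a)+(np.array(b)-np.array(a))*i/m
            p,r=tcp(w[:3],w[3]); L.append((r0.inv().apply(p-p0)/.3,(r0.inv()*r).as_rotvec()/np.radians(60))); p0,r0=p,r
            qq,e=ik(p,r,k,J[-1]); J.append(qq)
            if e>1e-3: print("IK",w,e)
    J=np.array(J); print("min",J.min(0).round(2),"max",J.max(0).round(2)); print("maxstep",np.abs(np.diff(J,axis=0)).max(0).round(3),"rows",len(L))
    for i in range(0,len(L),8):
        print([[round(float(x),3) for x in l[0]] for l in L[i:i+8]]); print([[round(float(x),3) for x in l[1]] for l in L[i:i+8]])
E
python3 - <<'E'
from kin import *
q=status.get_state()["qpos"]
s0=(*Z["pan"],.068)
ch=Z["ch"]
carry([s0,(.545,-.05,-.03,.095),(.545,.10,-.107,.068),(*ch,.068)],[8,5,6],q)
E
```

```text
min [-1.1  -0.13  2.09 -0.82  0.31 -1.69] max [0.74 0.15 2.32 0.83 0.77 1.46]
maxstep [0.147 0.038 0.042 0.293 0.075 0.41 ] rows 19
[[0.097, 0.014, -0.006], [0.101, 0.012, -0.006], [0.101, 0.011, -0.006], [0.101, 0.011, -0.006], [0.101, 0.011, -0.006], [0.101, 0.01, -0.007], [0.101, 0.01, -0.007], [0.101, 0.01, -0.007]]
[[-0.001, -0.003, 0.005], [-0.0, -0.002, 0.003], [0.0, -0.002, 0.003], [0.0, -0.002, 0.003], [0.0, -0.002, 0.003], [0.0, -0.002, 0.003], [0.0, -0.002, 0.003], [0.0, -0.002, 0.003]]
[[0.105, -0.013, 0.013], [0.105, -0.014, 0.012], [0.105, -0.015, 0.011], [0.105, -0.017, 0.01], [0.105, -0.018, 0.01], [0.098, -0.011, -0.008], [0.098, -0.011, -0.008], [0.098, -0.011, -0.008]]
[[-0.0, -0.008, 0.012], [0.0, -0.008, 0.012], [0.0, -0.008, 0.012], [0.0, -0.008, 0.012], [-0.0, -0.008, 0.012], [0.0, 0.0, -0.0], [0.0, 0.0, -0.0], [-0.0, 0.0, -0.0]]
[[0.098, -0.011, -0.008], [0.098, -0.011, -0.008], [0.098, -0.011, -0.008]]
[[0.0, 0.0, -0.0], [0.0, 0.0, -0.0], [0.0, 0.0, -0.0]]
```

Request:
apply_moves(xyz=[[0.05, 0.007, -0.003], [0.05, 0.006, -0.003], [0.05, 0.006, -0.003], [0.05, 0.006, -0.003], [0.05, 0.006, -0.003], [0.05, 0.006, -0.003], [0.05, 0.006, -0.003], [0.05, 0.006, -0.003]], rot=[[0, -0.001, 0.002], [0, -0.001, 0.002], [0, -0.001, 0.002], [0, -0.001, 0.002], [0, -0.001, 0.002], [0, -0.001, 0.002], [0, -0.001, 0.002], [0, -0.001, 0.002]], hand=[-1, -1, -1, -1, -1, -1, -1, -1])

```text
clock: 4.58
position: [0.4413, -0.1668, 0.164]
ee_rot: [0.212, 0.68, 0.669, 0.212]
contact_force: [0.4, 0.2, -1.3]
width: 0.009
gripper_force: 87.8
```

Request:
apply_moves(xyz=[[0.05, 0.006, -0.003], [0.05, 0.006, -0.003], [0.05, 0.006, -0.003], [0.05, 0.006, -0.003], [0.05, 0.006, -0.003], [0.05, 0.006, -0.003], [0.05, 0.006, -0.003], [0.05, 0.006, -0.003]], rot=[[0, -0.001, 0.002], [0, -0.001, 0.002], [0, -0.001, 0.002], [0, -0.001, 0.002], [0, -0.001, 0.002], [0, -0.001, 0.002], [0, -0.001, 0.002], [0, -0.001, 0.002]], hand=[-1, -1, -1, -1, -1, -1, -1, -1])

```text
clock: 5.58
position: [0.4512, -0.0467, 0.1786]
ee_rot: [0.213, 0.686, 0.663, 0.212]
contact_force: [-0.6, -0.2, -3.3]
width: 0.0087
gripper_force: 87.8
```

Run:
```python
from kin import *
s=status.get_state();q=s["qpos"];print(q,s["position"],s["contact_force"],s["width"])
print("want",tcp((.545,-.05,-.03),.095)[0])
p=s["position"]; ch=Z["ch"]
# implied pan pose
w=Q(s["ee_rot"]); yaw=np.arctan2(*w.as_matrix()[[1,0],2]); off=tcp((0,0,yaw),0)[0]; cur=(p[0]-off[0],p[1]-off[1],yaw,p[2]-off[2]); print(cur)
carry([cur,(.545,.10,-.107,.068),(*ch,.068)],[11,8],q)
```

```text
[-0.45933556 -0.12843268  2.28752418  0.55344826  0.48188616 -0.85374764] [ 0.45115389 -0.04666458  0.1785882 ] [-0.58233146 -0.2145415  -3.25395666] 0.008664131259149215
want [ 0.44825475 -0.04709677  0.17667159]
(np.float64(0.5479233012310576), np.float64(-0.04860201546096465), np.float64(-0.020018452491765877), np.float64(0.09691661713529899))
min [-0.46 -0.13  2.09 -0.82  0.31 -0.85] max [0.74 0.15 2.32 0.55 0.63 1.46]
maxstep [0.08  0.024 0.032 0.14  0.037 0.195] rows 19
[[0.047, -0.007, 0.006], [0.048, -0.007, 0.006], [0.048, -0.007, 0.006], [0.048, -0.007, 0.006], [0.047, -0.008, 0.005], [0.047, -0.008, 0.005], [0.047, -0.008, 0.005], [0.047, -0.009, 0.005]]
[[-0.0, -0.004, -0.008], [-0.0, -0.004, 0.006], [0.0, -0.004, 0.006], [-0.0, -0.004, 0.006], [-0.0, -0.004, 0.006], [-0.0, -0.004, 0.006], [0.0, -0.004, 0.006], [0.0, -0.004, 0.006]]
[[0.047, -0.009, 0.005], [0.047, -0.009, 0.004], [0.047, -0.009, 0.004], [0.074, -0.008, -0.006], [0.074, -0.008, -0.006], [0.074, -0.008, -0.006], [0.074, -0.008, -0.006], [0.074, -0.008, -0.006]]
[[0.0, -0.004, 0.006], [-0.0, -0.004, 0.006], [0.0, -0.004, 0.006], [0.0, 0.0, -0.0], [0.0, 0.0, -0.0], [0.0, 0.0, -0.0], [0.0, 0.0, -0.0], [-0.0, 0.0, -0.0]]
[[0.074, -0.008, -0.006], [0.074, -0.008, -0.006], [0.074, -0.008, -0.006]]
[[0.0, 0.0, -0.0], [0.0, 0.0, -0.0], [0.0, 0.0, -0.0]]
```

Request:
apply_moves(xyz=[[0.047, -0.007, 0.006], [0.048, -0.007, 0.006], [0.048, -0.007, 0.006], [0.048, -0.007, 0.006], [0.047, -0.008, 0.005], [0.047, -0.008, 0.005], [0.047, -0.008, 0.005], [0.047, -0.009, 0.005]], rot=[[0, -0.004, 0], [0, -0.004, 0.005], [0, -0.004, 0.005], [0, -0.004, 0.005], [0, -0.004, 0.005], [0, -0.004, 0.005], [0, -0.004, 0.005], [0, -0.004, 0.005]], hand=[-1, -1, -1, -1, -1, -1, -1, -1])

```text
clock: 6.58
position: [0.4491, 0.0668, 0.1572]
ee_rot: [0.22, 0.702, 0.646, 0.204]
contact_force: [-0.7, -0.8, -2.3]
width: 0.0088
gripper_force: 87.8
```

Request:
apply_moves(xyz=[[0.047, -0.009, 0.005], [0.047, -0.009, 0.004], [0.047, -0.009, 0.004], [0, 0, 0], [0, 0, 0]], rot=[[0, -0.004, 0.005], [0, -0.004, 0.005], [0, -0.004, 0.005], [0, 0, 0], [0, 0, 0]], hand=[-1, -1, -1, -1, -1])

```text
clock: 7.2
position: [0.4489, 0.1083, 0.1496]
ee_rot: [0.223, 0.708, 0.639, 0.201]
contact_force: [0.3, 0.2, -1.7]
width: 0.0091
gripper_force: 87.9
```

```bash
cat >> kin.py <<'E'
def pan_now():
    s=status.get_state();p=s["position"];w=Q(s["ee_rot"]); yaw=np.arctan2(*w.as_matrix()[[1,0],2]); off=tcp((0,0,yaw),0)[0]
    tilt=(Rt(yaw).inv()*w).as_rotvec()
    return np.r_[p[:2]-off[:2],yaw,p[2]-off[2]],tilt
E
python3 - <<'E'
from kin import *
from rig import get_image
import cv2
np.set_printoptions(precision=4,suppress=True)
s=status.get_state();q=s["qpos"];print(s["width"],s["contact_force"],s["moment"])
cur,t=pan_now();print("pan",cur,"tilt",t)
carry([cur,(*Z["ch"],.068)],[8],q)
P=[(x,y,z) for z in(0,.06) for x,y in((-.075,-.07),(.075,-.07),(.075,.07),(-.075,.07))]
o=[]
for n,x,y,w,h in(("top",235,150,100,130),("scene",325,140,110,130)):
    k=4;im=cv2.convertScaleAbs(cv2.resize(get_image(n)["pixels"][y:y+h,x:x+w,::-1],None,fx=k,fy=k,interpolation=cv2.INTER_CUBIC),alpha=1.4)
    u=(proj(n,place(cur[:3],P)+[0,0,cur[3]])-[x,y]+.5)*k
    for b in range(4):
        for a,c in((b,(b+1)%4),(b+4,(b+1)%4+4),(b,b+4)): cv2.line(im,tuple(u[a].astype(int).tolist()),tuple(u[c].astype(int).tolist()),(0,0,255),1)
    o.append(im)
g=np.hstack(o);print(g.shape);cv2.imwrite("pics/carry.png",cv2.resize(g,(800,int(g.shape[0]*800/g.shape[1]))))
E
```

```text
0.009110529395865638 [ 0.2662  0.198  -1.6807] [0.1038 0.6698 0.01  ]
pan [ 0.5452  0.0984 -0.1029  0.068 ] tilt [ 0.0008  0.     -0.0011]
min [ 0.24 -0.03  2.09 -0.82  0.34  0.85] max [ 0.74  0.15  2.3  -0.6   0.63  1.46]
maxstep [0.083 0.025 0.032 0.077 0.041 0.141] rows 8
[[0.075, -0.008, -0.006], [0.075, -0.008, -0.006], [0.075, -0.008, -0.006], [0.075, -0.008, -0.006], [0.075, -0.008, -0.006], [0.075, -0.008, -0.006], [0.075, -0.008, -0.006], [0.075, -0.008, -0.006]]
[[-0.001, -0.0, 0.001], [0.0, -0.0, 0.0], [0.0, -0.0, 0.0], [0.0, -0.0, 0.0], [-0.0, -0.0, 0.0], [-0.0, -0.0, 0.0], [0.0, -0.0, 0.0], [-0.0, -0.0, 0.0]]
(520, 840, 3)
```

View pics/carry.png

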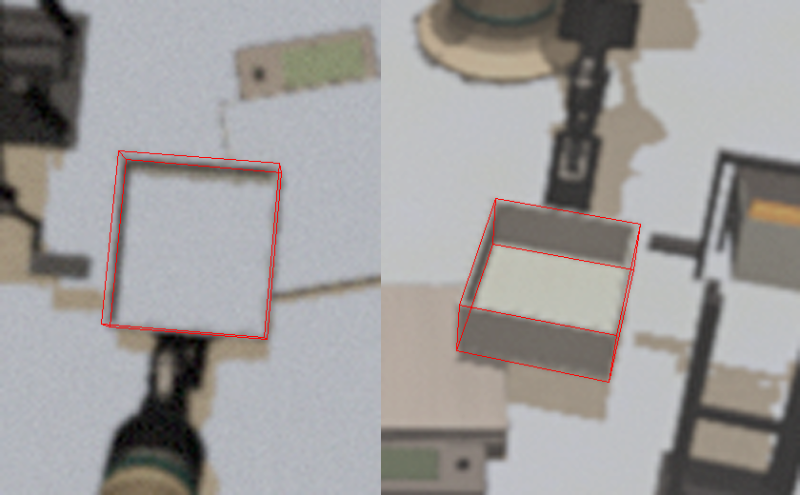

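The pan (crop outline 105–280, 150–338) matches the prediction, level and within 1–2 mm. I'll slide it under the gate.

Request:
apply_moves(xyz=[[0.075, -0.008, -0.006], [0.075, -0.008, -0.006], [0.075, -0.008, -0.006], [0.075, -0.008, -0.006], [0.075, -0.008, -0.006], [0.075, -0.008, -0.006], [0.075, -0.008, -0.006], [0.075, -0.008, -0.006]], rot=[[-0.001, 0, 0.001], [0, 0, 0], [0, 0, 0], [0, 0, 0], [0, 0, 0], [0, 0, 0], [0, 0, 0], [0, 0, 0]], hand=[-1, -1, -1, -1, -1, -1, -1, -1])

```text
clock: 8.3
position: [0.4442, 0.2903, 0.1505]
ee_rot: [0.223, 0.709, 0.638, 0.202]
contact_force: [1.0, -0.8, -2.3]
width: 0.0089
gripper_force: 87.9
```

Request:
apply_moves(xyz=[[0, 0, 0], [0, 0, 0]], rot=[[0, 0, 0], [0, 0, 0]], hand=[-1, -1])

```text
clock: 8.55
position: [0.4438, 0.2887, 0.1502]
ee_rot: [0.223, 0.709, 0.639, 0.201]
contact_force: [0.1, 0.7, -2.2]
width: 0.0092
gripper_force: 87.9
```

Run:
```python
from kin import *
from rig import get_image
import cv2
np.set_printoptions(precision=4,suppress=True)
s=status.get_state();print(s["width"],s["contact_force"],s["moment"],s["qpos"])
cur,t=pan_now();print("pan",cur,"tilt",t,"ch",Z["ch"])
o=[]
for n,x,y,w,h in(("top",180,120,100,130),("scene",370,150,100,130)):
    k=4;o.append(cv2.convertScaleAbs(cv2.resize(get_image(n)["pixels"][y:y+h,x:x+w,::-1],None,fx=k,fy=k,interpolation=cv2.INTER_CUBIC),alpha=1.4))
cv2.imwrite("pics/under.png",np.hstack(o))
carry([cur,(*Z["ch"],.085),(*Z["ch"],.130)],[4,6],s["qpos"])
```

```text
0.009223219289034386 [ 0.0744  0.7019 -2.1556] [ 0.1472  0.7241 -0.0069] [ 0.7422  0.1488  2.0982 -0.8185  0.6289  1.4592]
pan [ 0.54    0.2785 -0.1054  0.0685] tilt [-0.0002 -0.     -0.0017] ch [ 0.5403  0.2787 -0.1066]
min [ 0.74  0.07  2.   -0.82  0.63  1.27] max [ 0.74  0.15  2.1  -0.67  0.76  1.46]
maxstep [0.002 0.01  0.012 0.019 0.016 0.024] rows 10
[[0.001, 0.008, -0.011], [0.0, 0.008, -0.011], [0.0, 0.008, -0.011], [0.0, 0.008, -0.011], [-0.0, 0.014, -0.02], [-0.0, 0.014, -0.02], [-0.0, 0.014, -0.02], [-0.0, 0.014, -0.02]]
[[0.0, -0.0, 0.002], [-0.0, -0.0, 0.0], [0.0, -0.0, 0.0], [0.0, -0.0, 0.0], [0.0, 0.0, 0.0], [0.0, 0.0, 0.0], [0.0, 0.0, 0.0], [0.0, 0.0, 0.0]]
[[-0.0, 0.014, -0.02], [-0.0, 0.014, -0.02]]
[[0.0, 0.0, 0.0], [0.0, 0.0, 0.0]]
```

View pics/under.png

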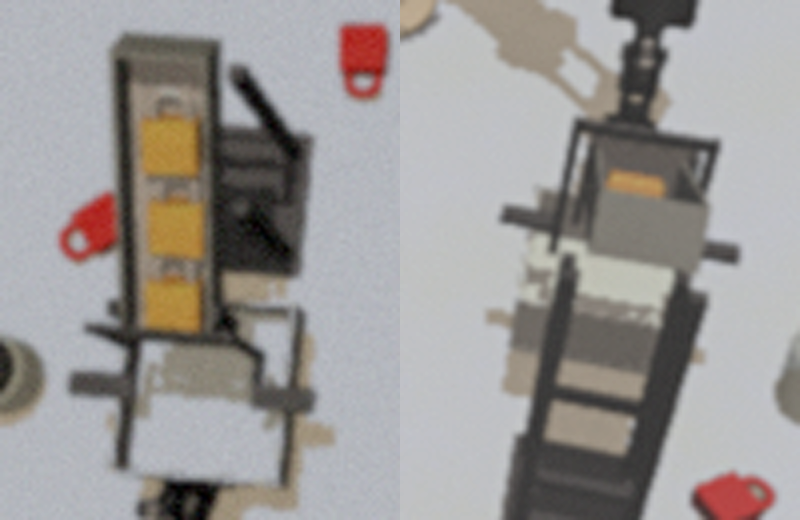

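The pan sits centred below the trough mouth, with both side walls under the feet (left foot at crop 70–132,383; right at 255–315,400). I'll raise it now.

Request:
apply_moves(xyz=[[0, 0.008, -0.011], [0, 0.01, -0.014], [0, 0.01, -0.014], [0, 0.014, -0.02], [0, 0.018, -0.0255], [0, 0.018, -0.0255], [0, 0.018, -0.0255], [0, 0.018, -0.0255]], rot=[[0, 0, 0], [0, 0, 0], [0, 0, 0], [0, 0, 0], [0, 0, 0], [0, 0, 0], [0, 0, 0], [0, 0, 0]], hand=[-1, -1, -1, -1, -1, -1, -1, -1], force=110)

```text
clock: 9.65
position: [0.4441, 0.2896, 0.2102]
ee_rot: [0.223, 0.708, 0.639, 0.201]
contact_force: [-0.5, 0.1, -3.9]
width: 0.0091
gripper_force: 107.8
```

Request:
apply_moves(xyz=[[0, 0.006, -0.008], [0, 0, 0], [0, 0, 0], [0, 0, 0], [0, 0, 0], [0, 0, 0], [0, 0, 0], [0, 0, 0]], rot=[[0, 0, 0], [0, 0, 0], [0, 0, 0], [0, 0, 0], [0, 0, 0], [0, 0, 0], [0, 0, 0], [0, 0, 0]], hand=[-1, -1, -1, -1, -1, -1, -1, -1])

```text
clock: 10.65
position: [0.4444, 0.2897, 0.2127]
ee_rot: [0.223, 0.708, 0.639, 0.201]
contact_force: [0.6, 0.3, -5.8]
width: 0.0088
gripper_force: 114.8
```

Run:
```python
from kin import *
from rig import get_image
import cv2
np.set_printoptions(precision=4,suppress=True)
s=status.get_state();print(s["width"],s["contact_force"],s["moment"])
cur,t=pan_now();print("pan",cur,"tilt",t)
o=[]
for n,x,y,w,h in(("top",180,120,100,130),("scene",370,150,100,130)):
    k=4;o.append(cv2.convertScaleAbs(cv2.resize(get_image(n)["pixels"][y:y+h,x:x+w,::-1],None,fx=k,fy=k,interpolation=cv2.INTER_CUBIC),alpha=1.4))
cv2.imwrite("pics/up.png",np.hstack(o))
```

```text
0.008831698131308675 [ 0.5985  0.3474 -5.8047] [-0.0164  1.4261 -0.1165]
pan [ 0.5407  0.2797 -0.1035  0.131 ] tilt [-0.0011 -0.     -0.0008]
```

View pics/up.png

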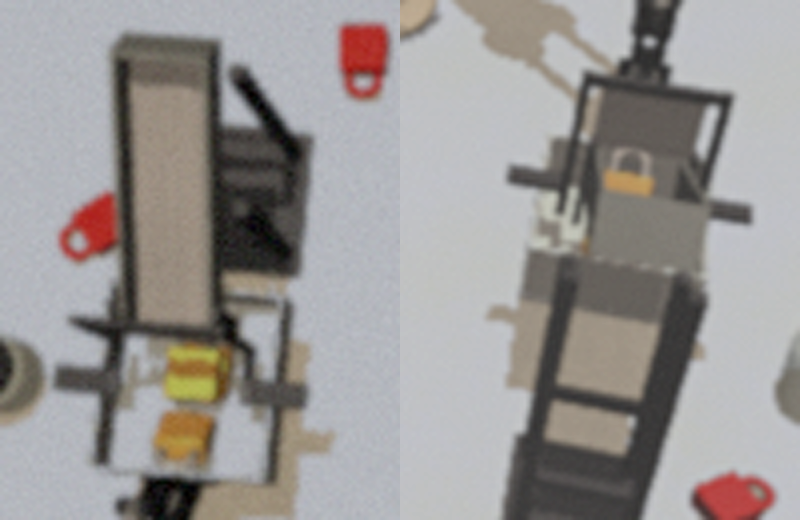

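The trough is empty and the padlocks are in the pan (crop 195,373 and 185,435). The force also fits all three locks plus the gate (−5.8 N). I'll lower it straight down.

Request:
apply_moves(xyz=[[0, -0.008, 0.0115], [0, -0.016, 0.023], [0, -0.016, 0.023], [0, -0.016, 0.023], [0, -0.016, 0.023], [0, -0.016, 0.023], [0, -0.016, 0.023], [0, -0.016, 0.023]], rot=[[0, 0, 0], [0, 0, 0], [0, 0, 0], [0, 0, 0], [0, 0, 0], [0, 0, 0], [0, 0, 0], [0, 0, 0]], hand=[-1, -1, -1, -1, -1, -1, -1, -1])

```text
clock: 11.75
position: [0.4449, 0.29, 0.1494]
ee_rot: [0.223, 0.708, 0.639, 0.202]
contact_force: [-0.3, -0.8, -4.4]
width: 0.0082
gripper_force: 114.8
```

Request:
apply_moves(xyz=[[0, -0.008, 0.0115], [0, 0, 0], [0, 0, 0], [0, 0, 0]], rot=[[0, 0, 0], [0, 0, 0], [0, 0, 0], [0, 0, 0]], hand=[-1, -1, -1, -1])

```text
clock: 12.25
position: [0.4449, 0.2899, 0.1459]
ee_rot: [0.223, 0.708, 0.639, 0.202]
contact_force: [-0.9, -0.5, -4.4]
width: 0.0087
gripper_force: 114.8
```

Run:
```python
from kin import *
np.set_printoptions(precision=4,suppress=True)
s=status.get_state();print(s["width"],s["contact_force"],s["moment"])
cur,t=pan_now();print("pan",cur,"tilt",t)
c=cur.copy();c[2]=-.1
carry([cur,(.545,.10,-.1,.066),(.56,.04,-.03,.085),(*Z["sc"][:2],.1,.085)],[11,6,8],s["qpos"])
```

```text
0.008742129531410292 [-0.8557 -0.4526 -4.3784] [0.0656 1.1227 0.0117]
pan [ 0.5411  0.28   -0.1021  0.0642] tilt [-0.0017  0.      0.0006]
min [-0.4  -0.09  2.1  -0.83  0.31 -1.03] max [0.74 0.16 2.3  0.66 0.62 1.48]
maxstep [0.059 0.019 0.023 0.127 0.027 0.175] rows 25
[[-0.054, 0.006, 0.003], [-0.054, 0.006, 0.003], [-0.054, 0.006, 0.003], [-0.054, 0.006, 0.003], [-0.054, 0.006, 0.003], [-0.054, 0.006, 0.003], [-0.054, 0.006, 0.003], [-0.054, 0.006, 0.003]]
[[0.002, 0.0, -0.001], [0.0, 0.0, -0.0], [0.0, 0.0, -0.0], [0.0, 0.0, -0.0], [0.0, 0.0, -0.0], [0.0, 0.0, -0.0], [-0.0, 0.0, -0.0], [0.0, 0.0, -0.0]]
[[-0.054, 0.006, 0.003], [-0.054, 0.006, 0.003], [-0.054, 0.006, 0.003], [-0.036, 0.016, -0.002], [-0.036, 0.015, -0.002], [-0.036, 0.015, -0.002], [-0.036, 0.015, -0.003], [-0.037, 0.014, -0.003]]
[[0.0, 0.0, -0.0], [-0.0, 0.0, -0.0], [0.0, 0.0, -0.0], [0.0, 0.006, -0.009], [0.0, 0.006, -0.009], [-0.0, 0.006, -0.009], [-0.0, 0.006, -0.009], [0.0, 0.006, -0.009]]
[[-0.037, 0.014, -0.003], [-0.03, 0.015, 0.01], [-0.03, 0.015, 0.01], [-0.031, 0.014, 0.01], [-0.031, 0.014, 0.01], [-0.031, 0.014, 0.01], [-0.031, 0.013, 0.009], [-0.032, 0.013, 0.009]]
[[0.0, 0.006, -0.009], [-0.0, 0.009, -0.013], [0.0, 0.009, -0.013], [0.0, 0.009, -0.013], [0.0, 0.009, -0.013], [-0.0, 0.009, -0.013], [0.0, 0.009, -0.013], [0.0, 0.009, -0.013]]
[[-0.032, 0.013, 0.009]]
[[0.0, 0.009, -0.013]]
```

The load fell to 4.4 N, which is the pan plus three locks, so the gate is shut. I'll slide the pan out and over the scale.

Request:
apply_moves(xyz=[[-0.02, 0.002, 0.001], [-0.04, 0.004, 0.002], [-0.054, 0.006, 0.003], [-0.054, 0.006, 0.003], [-0.054, 0.006, 0.003], [-0.054, 0.006, 0.003], [-0.054, 0.006, 0.003], [-0.054, 0.006, 0.003]], rot=[[0.002, 0, 0], [0, 0, 0], [0, 0, 0], [0, 0, 0], [0, 0, 0], [0, 0, 0], [0, 0, 0], [0, 0, 0]], hand=[-1, -1, -1, -1, -1, -1, -1, -1])

```text
clock: 13.25
position: [0.4462, 0.1717, 0.1474]
ee_rot: [0.223, 0.708, 0.639, 0.2]
contact_force: [-0.0, -0.4, -4.6]
width: 0.0089
gripper_force: 114.8
```

Request:
apply_moves(xyz=[[-0.054, 0.006, 0.003], [-0.054, 0.006, 0.003], [-0.054, 0.006, 0.003], [-0.054, 0.006, 0.003], [-0.05, 0.013, 0], [-0.036, 0.015, -0.002], [-0.036, 0.015, -0.002], [-0.036, 0.015, -0.003]], rot=[[0, 0, 0], [0, 0, 0], [0, 0, 0], [0, 0, 0], [0, 0.006, -0.009], [0, 0.006, -0.009], [0, 0.006, -0.009], [0, 0.006, -0.009]], hand=[-1, -1, -1, -1, -1, -1, -1, -1])

```text
clock: 14.25
position: [0.455, 0.0584, 0.1596]
ee_rot: [0.218, 0.694, 0.656, 0.203]
contact_force: [-0.7, 0.2, -4.4]
width: 0.0086
gripper_force: 114.8
```

Request:
apply_moves(xyz=[[-0.037, 0.014, -0.003], [-0.037, 0.014, -0.003], [-0.03, 0.015, 0.01], [-0.03, 0.015, 0.01], [-0.031, 0.014, 0.01], [-0.031, 0.014, 0.01], [-0.031, 0.014, 0.01], [-0.031, 0.013, 0.009]], rot=[[0, 0.006, -0.009], [0, 0.006, -0.009], [0, 0.009, -0.013], [0, 0.009, -0.013], [0, 0.009, -0.013], [0, 0.009, -0.013], [0, 0.009, -0.013], [0, 0.009, -0.013]], hand=[-1, -1, -1, -1, -1, -1, -1, -1])

```text
clock: 15.25
position: [0.4914, -0.0183, 0.1661]
ee_rot: [0.205, 0.652, 0.697, 0.217]
contact_force: [0.1, -0.8, -4.1]
width: 0.0089
gripper_force: 114.8
```

Request:
apply_moves(xyz=[[-0.02, 0.008, 0.005], [0, 0, 0], [0, 0, 0]], rot=[[0, 0.009, -0.013], [0, 0, 0], [0, 0, 0]], hand=[-1, -1, -1])

```text
clock: 15.62
position: [0.4951, -0.0232, 0.1665]
ee_rot: [0.203, 0.646, 0.702, 0.219]
contact_force: [-0.0, 1.0, -4.3]
width: 0.0088
gripper_force: 114.8
```

Run:
```python
from kin import *
np.set_printoptions(precision=4,suppress=True)
s=status.get_state();print(s["width"],s["contact_force"],s["moment"])
cur,t=pan_now();print("pan",cur,"tilt",t)
carry([cur,(*Z["sc"][:2],.12,.07),(*Z["sc"][:2],.12,.053)],[5,4],s["qpos"])
```

```text
0.00881174259785643 [-0.0443  1.0273 -4.2871] [-0.046   1.1198  0.0051]
pan [ 0.5916 -0.0157  0.078   0.0849] tilt [ 0.0028  0.     -0.0043]
min [-0.42 -0.03  2.24  0.62  0.4  -1.26] max [-0.38  0.05  2.28  0.84  0.45 -0.96]
maxstep [0.01  0.01  0.007 0.034 0.011 0.045] rows 9
[[-0.007, -0.0, 0.012], [-0.007, -0.0, 0.012], [-0.007, -0.0, 0.012], [-0.007, -0.0, 0.012], [-0.007, -0.0, 0.012], [0.0, -0.008, 0.012], [0.0, -0.008, 0.012], [0.0, -0.008, 0.012]]
[[-0.003, 0.005, -0.003], [0.0, 0.005, -0.007], [0.0, 0.005, -0.007], [0.0, 0.005, -0.007], [-0.0, 0.005, -0.007], [0.0, 0.0, 0.0], [0.0, 0.0, 0.0], [0.0, 0.0, 0.0]]
[[0.0, -0.008, 0.012]]
[[0.0, 0.0, 0.0]]
```

Request:
apply_moves(xyz=[[-0.007, 0, 0.012], [-0.007, 0, 0.012], [-0.007, 0, 0.012], [-0.007, 0, 0.012], [-0.007, 0, 0.012], [0, -0.008, 0.012], [0, -0.008, 0.012], [0, -0.004, 0.006]], rot=[[-0.003, 0.005, -0.003], [0, 0.005, -0.007], [0, 0.005, -0.007], [0, 0.005, -0.007], [0, 0.005, -0.007], [0, 0, 0], [0, 0, 0], [0, 0, 0]], hand=[-1, -1, -1, -1, -1, -1, -1, -1])

```text
clock: 16.62
position: [0.5073, -0.0323, 0.141]
ee_rot: [0.199, 0.632, 0.714, 0.226]
contact_force: [-0.1, -0.0, -4.2]
width: 0.0086
gripper_force: 114.8
```

Request:
apply_moves(xyz=[[0, -0.002, 0.003], [0, 0, 0], [0, 0, 0]], rot=[[0, 0, 0], [0, 0, 0], [0, 0, 0]], hand=[-1, -1, -1])

```text
clock: 17.0
position: [0.5079, -0.0326, 0.1405]
ee_rot: [0.199, 0.632, 0.714, 0.226]
contact_force: [-1.0, -0.9, -4.8]
width: 0.0086
gripper_force: 114.8
```

Run:
```python
from kin import *
np.set_printoptions(precision=4,suppress=True)
s=status.get_state();print(s["width"],s["contact_force"],s["moment"])
cur,t=pan_now();print("pan",cur,"tilt",t,Z["sc"])
```

```text
0.008550665338525427 [-1.042  -0.9068 -4.7521] [-0.1175  1.1729  0.0101]
pan [ 0.604  -0.0207  0.1235  0.0589] tilt [-0.0022  0.      0.0009] [ 0.6021 -0.0209  0.1375]
```

Request:
apply_moves(xyz=[[0, -0.005, 0.007], [0, -0.005, 0.007], [0, -0.004, 0.0055], [0, 0, 0], [0, 0, 0]], rot=[[0, 0, 0], [0, 0, 0], [0, 0, 0], [0, 0, 0], [0, 0, 0]], hand=[-1, -1, -1, -1, -1])

```text
clock: 17.62
position: [0.5078, -0.0326, 0.1332]
ee_rot: [0.199, 0.632, 0.714, 0.226]
contact_force: [1.1, 0.1, -3.4]
width: 0.0088
gripper_force: 114.8
```

Request:
apply_moves(xyz=[[0, -0.002, 0.0027], [0, 0, 0], [0, 0, 0]], rot=[[0, 0, 0], [0, 0, 0], [0, 0, 0]], hand=[-1, -1, -1])

```text
clock: 18.0
position: [0.5078, -0.0327, 0.1323]
ee_rot: [0.199, 0.632, 0.714, 0.226]
contact_force: [-0.2, -0.6, -3.9]
width: 0.0089
gripper_force: 115.0
```

Request:
apply_moves(xyz=[[0, -0.002, 0.0027], [0, 0, 0], [0, 0, 0]], rot=[[0, 0, 0], [0, 0, 0], [0, 0, 0]], hand=[-1, -1, -1])

```text
clock: 18.38
position: [0.508, -0.0325, 0.1321]
ee_rot: [0.2, 0.631, 0.714, 0.226]
contact_force: [-5.9, 1.3, 5.8]
width: 0.009
gripper_force: 116.4
```

Run:
```python
from kin import *
from rig import get_image
import cv2
np.set_printoptions(precision=4,suppress=True)
s=status.get_state();print(s["contact_force"],s["moment"]);cur,t=pan_now();print("pan",cur,"tilt",t)
o=[]
for n,x,y,w,h in(("top",275,150,100,130),("scene",290,170,100,130)):
    k=4;o.append(cv2.convertScaleAbs(cv2.resize(get_image(n)["pixels"][y:y+h,x:x+w,::-1],None,fx=k,fy=k,interpolation=cv2.INTER_CUBIC),alpha=1.4))
cv2.imwrite("pics/place.png",np.hstack(o))
```

```text
[-5.9122  1.2919  5.8167] [-0.057   0.9456  0.106 ]
pan [ 0.604  -0.0206  0.1235  0.0504] tilt [-0.0036  0.      0.0003]
```

View pics/place.png

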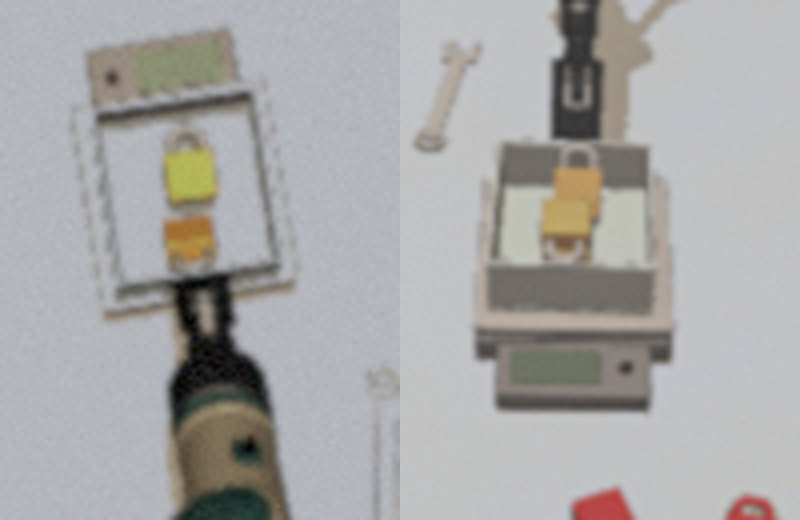

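The pan rests centred on the platform (crop 100–275, 95–290), with the locks inside and contact felt. I'll release partway and back off along the grip.

Request:
apply_moves(xyz=[[0, 0, 0], [0, 0, 0], [0, 0, 0], [0, 0, 0], [0, 0, 0]], rot=[[0, 0, 0], [0, 0, 0], [0, 0, 0], [0, 0, 0], [0, 0, 0]], hand=[-0.2, -0.2, -0.2, -0.2, -0.2])

```text
clock: 19.1
position: [0.5077, -0.0326, 0.1311]
ee_rot: [0.199, 0.632, 0.714, 0.226]
contact_force: [1.0, -0.5, 0.2]
width: 0.034
gripper_force: 0.0
```

Request:
apply_moves(xyz=[[0, 0, -0.02], [0, 0, -0.05], [0, 0, -0.08], [0, 0, -0.08], [0, 0, -0.08], [0, 0, -0.08], [0, 0, -0.05], [0, 0, 0]], rot=[[0, 0, 0], [0, 0, 0], [0, 0, 0], [0, 0, 0], [0, 0, 0], [0, 0, 0], [0, 0, 0], [0, 0, 0]], hand=[-0.2, -0.2, -0.2, -0.2, -0.2, -0.2, -0.2, -0.2])

```text
clock: 20.1
position: [0.4323, -0.0425, 0.2405]
ee_rot: [0.201, 0.632, 0.714, 0.226]
contact_force: [0.0, -0.2, -0.1]
width: 0.034
gripper_force: 0.0
```

Run:
```python
from kin import *
from rig import get_image
import cv2
o=[]
for n,x,y,w,h in(("top",170,120,220,150),("scene",290,150,180,150)):
    k=4;o.append(cv2.convertScaleAbs(cv2.resize(get_image(n)["pixels"][y:y+h,x:x+w,::-1],None,fx=k,fy=k,interpolation=cv2.INTER_CUBIC),alpha=1.4))
g=np.hstack(o);cv2.imwrite("pics/final.png",cv2.resize(g,(800,int(g.shape[0]*800/g.shape[1])),interpolation=cv2.INTER_AREA))
```

```text
(no output)
```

View pics/final.png

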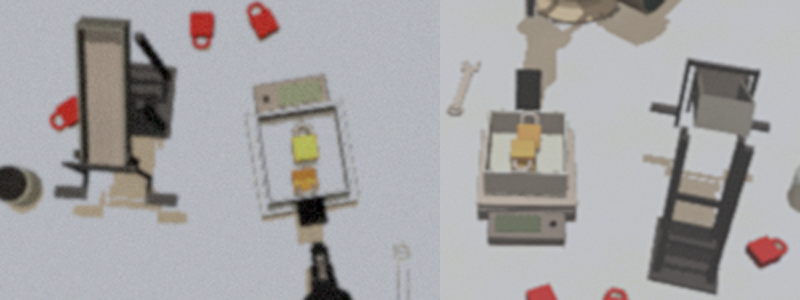

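The pan stands on the platform with the padlocks in it, the gate is shut, the chute is empty, and nothing else has moved. The gripper is clear, so I'm handing in.

```bash
python3 -c "
from rig import job
print(job.sign_off())"
```

```text
the job is handed in; nothing more can be done
None
```

I've handed in the job: the pan stands centred and upright on the scale with the gripper clear, the chute is empty and the gate shut; the load matched all three padlocks, though I could not count the third one separately in the pictures.

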